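Hold the ferrule box open by its lever

TASK

Hold the ferrule box open for me, with fingertips only and without gripping or lifting anything: push the peg of the catch so that the catch swings fully round, clear of the flap, then press the long end of the lever down until the heavy flap stands fully raised. Work the flap only through the lever, never touch it directly, and leave the other things on the table where they are. Finish while still holding the lever down; do not let go.

Things in the scene. Friction and masses are not known exactly. Their poses are not given: they have to be found in the camera images.
- ferrule_box: Grey sheet-steel box, 135 x 150 x 85 mm high, fixed on a plywood board 460 x 170 x 10 mm; the board does not move. Origin on the table under the lever's pivot; its x axis runs along the lever from the long end towards the box, its z axis is up, y across. Along x: lever's foot plate at -172 mm, lever pivot at 0 (75 mm above the table), flap hinge at +30 mm, free edge of the flap at +170 mm, catch pivot at +186 mm, catch peg at about +238 mm.
- flap (a joint): Steel lid plate on top of the box, 140 x 156 x 6 mm, about 0.95 kg, top surface 93 mm above the table when shut. Hinged at the lever's side: its free edge, at the catch's side, rises. Angle in rad, 0 shut; falls shut by itself when the lever is let go. With the lever at its stop it stands about 0.84 rad open.
- flap_edge (a point): Middle of the flap's free edge, on its top surface.
- lever (a joint): Dark flat steel lever, 18 mm wide, in the middle of the box's side. Angle in rad, 0 at rest with its short nose under the flap, growing as the long end is pressed down to the stop at 0.42. Negative would be the long end lifted up, which fails. Pressing takes about 4 to 10 N downwards; the long end comes back up if released. It cannot go down while the catch lies over the flap.
- lever_pad (a point): Centre of the top of the foot plate at the lever's long end: the place to press. The plate is 52 mm along the lever by 44 mm across, 8 mm thick, its top 120 mm above the table at rest. It moves on a circle about the lever's pivot, which lies 172 mm away along the box's x axis and 45 mm lower than this point at rest; at the stop the point is about 74 mm lower and 3 mm farther from the box than at rest, and the plate slopes 0.42 rad down towards its free end.
- catch (a joint): Turn-button catch: steel bar 85 x 12 x 5 mm, turning about a vertical pivot beside the flap's free edge. Angle in rad about +z (counter-clockwise from above): 0 when its short end (28 mm) lies over the flap and its tail points straight away from the box along the box's x axis. Turns either way to stops at -1.6 and +1.6; more than 1.2 either way is clear of the flap. Stays where it is left; needs about 1 N at the peg.
- catch_peg (a point): Centre of the steel peg, 10 mm diameter, 34 mm tall, that stands upright on the catch's tail, 52 mm from the catch pivot; the peg spans from 17 mm below to 16 mm above this point. The tail overhangs, with free air beside the peg on both sides.
- catch_pivot (a point): Axis of the catch, on top of its bar, about 100 mm above the table.
- sanding_block: Cork sanding block, 56 x 96 x 31 mm, loose; a bystander, leave it alone. Origin at the centre of its underside.
- handle_new_1: Finished turned wooden handle lying on the plywood board beside the lever, 27 x 118 x 27 mm, loose; a bystander, leave it alone. Origin at the centre of its underside.
- handle_raw_2: Pale unfinished turned handle lying down, 26 x 135 x 26 mm, loose; a bystander, leave it alone. Origin at the centre of its underside.
- rivet_tin: Flat round tin, 66 mm across, 25 mm high, loose; a bystander, leave it alone. Origin at the centre of its underside.

How it is judged (in metres and radians):
On the way, in this order (a step that is already met when the one before it is completed fails the run):
1. the catch is swung clear while the flap is still shut ((value of joint catch above 1.2 rad or value of joint catch below -1.2 rad) and value of joint flap below 0.05 rad), for 0.2 s.
2. the flap is raised by pressing the lever (value of joint flap above 0.6 rad and contact force between the fingers and lever above 1.5 N), for 0.2 s.
At the end, for the whole second after the job is handed in: The flap is held at least 0.6 rad open (fully raised is about 0.84) and still, with the fingers pressing the lever (more than 1.5 N), nothing of the robot touching the flap, and the catch more than 1.2 rad round to either side (all of step 2 and (value of joint catch above 1.2 rad or value of joint catch below -1.2 rad) and contact force between the arm and flap below 0.5 N and velocity of joint flap between -0.1 and 0.1 rad/s); the arm keeps its last pose, push and grip.
It fails at once if the flap is touched directly by the robot (contact force between any of the fingers, the arm and flap above 1 N).
It fails at once if the long end of the lever is lifted (value of joint lever below -0.12 rad).
It fails at once if a bystander is moved more than 30 mm or lifted (distance of any of sanding_block, handle_new_1, handle_raw_2, rivet_tin from where it was at the start of the episode above 0.03 m).
It also fails if it takes over 48 s, if anything falls off the work surface, if the arm or the gripper's body presses on something with over 40 N, if the wrist force passes 120 N, or if a joint passes its speed limit or range.

ROBOT

A 6-joint arm with a two-finger parallel gripper is mounted at the origin on a cart in front of the work surface, level with it; the furniture and walls round the work are solid. World frame = base frame: x ahead of the robot, y to its left, z up, the work surface at z = 0. Lengths are in m, angles in degrees, forces in N, time in s.
With the tool pointing down it reaches from about 0.3 to 0.75 m from the base axis. Payload 8.5 kg.
Tool frame: the origin (TCP) lies on the centre line of the jaws, within the pads' length; the fingertips stand 19 mm ahead of it and the grasp point (between the pads) is the TCP (env.tcp_to_tips is the z of the fingertips in the tool frame, in m); z points along the fingers, y is the line along which they close (so a half turn about z gives the same grasp; the last joint's range is limited). The gripper opens to 85 mm and grips with 20 to 120 N. Pads are 22 mm wide; open, the fingers measure 114 mm over their backs; the gripper's body (76 mm by 85 mm) begins 54 mm behind the grasp point. The pads swing forward as they close: fully open they stand 13 mm farther back than shut.
Start: joints at [-88.654, 21.807, 74.336, -0, 83.858, -12.336], TCP at [0.13, -0.534, 0.25] pointing down, gripper open.
Joint ranges: [-178.18, 178.18], [-50.72, 133.34], [12.68, 142.11], [-81.47, 261.47], [9.98, 163.14], [-165.26, 165.26]. Speed limits (degrees/s): [136.94, 136.94, 180, 180, 180, 180].

INTERFACE

Orientations are given as a 3x3 rotation matrix whose columns are the frame's x, y, z axes.
In Python, from rig import env gives the robot as it stands.
- The arm moves only by the tool servo_tool, never from a script. Its argument "steps" is a list of rows, each an object of numbers: "tx", "ty", "tz": the shift along the world's x, y, z in cm; "yaw": the turn about the world's z in degrees; "claw": the finger opening in cm, from 0 to 8.54. In form: [{"tx": .., "ty": .., "tz": .., "yaw": .., "claw": ..}, ...]. A call has 1 to 20 rows; each row shifts and turns the commanded pose from where the row before left it; what a row does not reach is not made up. A row lasts 1/10 s, in which the tool goes at most 50 mm and 8.59 degrees, less where a joint would pass 70% of its speed; a pose out of reach is approached as far as the arm can. A call with a gripper value outside its range is refused whole. The fingers move at their own pace and stop on an object; "newtons" is the grip in N (left out, the last holds). Time passes only in rows, so rows that do not move let the fingers close. It gives the time, the measured TCP pose, the force, the opening and the grip force at its end, in the units of the state.
- env.observe(): the state, without advancing time (a new reading comes with each control period).
- env.get_image(name): name is "side" or "top" or "wrist"; returns (picture, depth): 384x512x3 uint8, red, green, blue; 384x512 float32, m along the optical axis (not along the pixel's ray), 0 where there is no reading.
- env.camera_model(name): a dict with "fovy" (degrees; the focal length in pixels is half the picture's height over the tangent of half this angle, whatever the lens; pixels are square), "cx", "cy" (the principal point, pixels), "T" (4x4, takes a point from camera to world coordinates). Camera axes: x right, y down, z forward; pixel columns grow to the right and rows downward; lengths in m; the calibration is good to about 2 mm. A picture is of the moment at which its call begins: read the wrist's pose just before it. camera_model takes no time and is no camera call; for the wrist camera it gives the pose at the moment of the call.
- env.close_job(): hands the job in; it is judged then, once.
The state is a dict: "time_s": time; "q": joint angles; "qvel": joint speeds; "joint_efforts": joint torques, N m; "position": TCP position; "tool_rot": TCP orientation; "ft_force": force on the tool from outside, world axes, zero at the start; "wrist_torque": the same for the moment, N m; "grip_width": finger opening in m; "gripper_force": force on a finger pad.
Only numpy, scipy, OpenCV 4.12 (cv2) and the standard library are available. Lean on these libraries where they do the work, as an engineer would, in place of code of your own. Each camera call takes 0.05 s, during which the arm holds its last target. There are 200 camera calls.

## Working session

There is one attempt and no reset: what is moved stays moved. The work goes in short steps, Python scripts to look and compute and a tool call to move; the robot and the scene stay as the last step left them, time stands still between calls to the robot, and variables do not carry over. Pictures are saved under pics/ and viewed, at most 10 in all, crops included, and the job is handed in when it is done.

Besides the shell and the picture viewer there is one more tool, called after "Request:" by a JSON object that holds its "op" and its "data", one argument or row to a line. servo_tool: Moves the arm, as the interface text tells. Its arguments: {"type":"object","properties":{"steps":{"type":"array"},"newtons":{"type":"number"}},"required":["steps"]}

```bash
mkdir -p pics; cat > h.py <<'E'
import numpy as np, cv2
from rig import env
def pts(n,d):
    m=env.camera_model(n); f=d.shape[0]/2/np.tan(np.radians(m["fovy"]/2))
    v,u=np.mgrid[:d.shape[0],:d.shape[1]]
    P=np.stack([(u-m["cx"])/f*d,(v-m["cy"])/f*d,d],-1)
    return P@m["T"][:3,:3].T+m["T"][:3,3]
def grab(n,t):
    im,d=env.get_image(n); cv2.imwrite(f"pics/{t}.png",im[:,:,::-1]); np.savez(f"{t}.npz",im=im,d=d,P=pts(n,d)); return im,d
E
python3 - <<'E'
from h import *
for n in("top","side"):
    grab(n,n+"0"); m=env.camera_model(n); print(n,m["fovy"],m["T"].round(3).tolist())
a=cv2.imread("pics/top0.png");b=cv2.imread("pics/side0.png")
s=env.observe();print(s["time_s"],s["position"],np.round(s["tool_rot"],3).tolist(),s["grip_width"])
E
```

```text
top 54.41566824370468 [[0.01, -0.989, 0.147, 0.437], [-1.0, -0.014, -0.026, 0.023], [0.028, -0.147, -0.989, 0.936], [0.0, 0.0, 0.0, 1.0]]
side 54.30285685022936 [[0.916, -0.208, 0.342, 0.263], [-0.4, -0.431, 0.809, -0.679], [-0.02, -0.878, -0.478, 0.484], [0.0, 0.0, 0.0, 1.0]]
0.1 [ 0.13011175 -0.53414393  0.2497714 ] [[0.972, 0.237, 0.0], [0.237, -0.972, 0.001], [0.0, -0.001, -1.0]] 0.08513903431991135
```

View pics/top0.png

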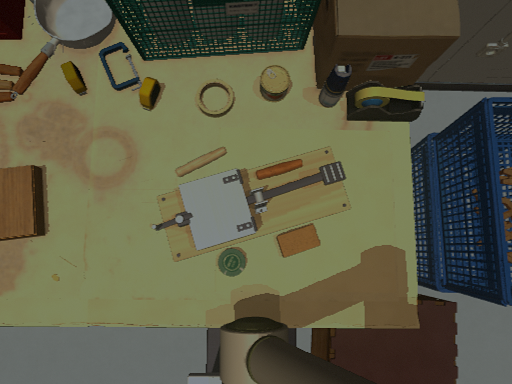

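View pics/side0.png

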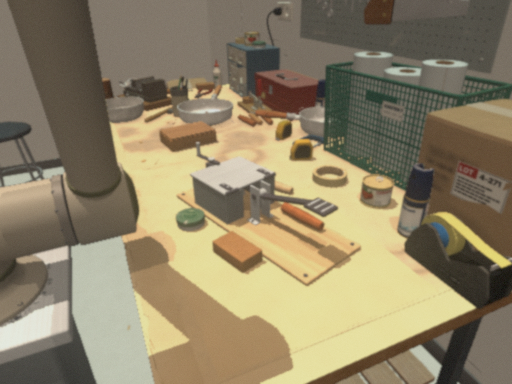

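The top view shows the lever's foot plate near (333,172), the flap near (217,210), the catch pivot near (180,219) and the peg near (156,227). The side view agrees. The arm is clear of them.

```bash
python3 - <<'E'
from h import *
z=np.load("top0.npz");P=z["P"];im=z["im"]
def reg(n,u0,u1,v0,v1,z0,z1):
    Q=P[v0:v1,u0:u1]; m=(Q[...,2]>z0)&(Q[...,2]<z1)
    q=Q[m]; vv,uu=np.nonzero(m); print(n,len(q),np.median(q,0).round(4),q.mean(0).round(4),'px',uu.mean()+u0,vv.mean()+v0); return q
pad=reg("pad",318,350,155,190,.105,.135)
print(cv2.minAreaRect((pad[:,:2]*1000).astype(np.float32)))
fl=reg("flap",175,262,165,255,.085,.097)
print(cv2.minAreaRect((fl[:,:2]*1000).astype(np.float32)))
reg("peg",148,168,215,238,.108,.16)
reg("tail",148,175,212,238,.09,.107)
reg("pivotregion",172,192,208,230,.096,.125)
print((P[214:236:1,148:192:2,2]*1000).astype(int))
cv2.imwrite("pics/c.png",cv2.resize(im[140:260,140:360,::-1],None,fx=3.6,fy=3.6,interpolation=cv2.INTER_CUBIC))
for n,u,v in(("block",298,240),("hnew",279,169),("hraw",201,161),("tin",232,262)): print(n,P[v,u].round(3))
E
```

```text
pad 474 [ 0.6159 -0.1656  0.1194] [ 0.6162 -0.165   0.1191] px 331.542194092827 173.10759493670886
((616.049072265625, -162.59498596191406), (43.97578811645508, 62.03012466430664), 17.11927032470703)
flap 4311 [0.5346 0.0917 0.0927] [0.5353 0.0914 0.0927] px 217.1236372071445 208.90860589190441
((538.553466796875, 84.32066345214844), (156.64169311523438, 203.56246948242188), 16.902462005615234)
peg 28 [0.4901 0.2197 0.1313] [0.4905 0.2203 0.1269] px 155.21428571428572 226.82142857142858
tail 95 [0.4987 0.2033 0.1   ] [0.4983 0.2031 0.0998] px 166.13684210526316 224.25263157894736
pivotregion 125 [0.5123 0.17   0.1013] [0.5119 0.1699 0.1014] px 181.232 218.288
[[ -1  -5   1  -2  -1   2   1  11  13   5  10   8   8   8  92  93  94  94
   93  97  95 100]
 [  2   2   0  -1   0  -1   0  10  10  10  10   9   8  12  93  95 101  94
  100  99  99  99]
 [  0   0   0   0  -3   2   0  10  10   7   7   9  10   9  92 103 104  98
   97 102 100  99]
 [  0  -5  -2   2   4  -2  -2  -1  10   8  11  10   8   8 103 103 105 105
  100  97  98 103]
 [ -2   0   0   0   2  -2   2   0  10   7  10   8  10  10 10
[... 1020 characters left out ...]
  10   9   9   7
    5  11   9   9]
 [ -2  -1  -2 935   0  95   0   1  -3   9  10   8  11  12   6  10   7  11
    8   8  11   7]
 [ -2  -3  -1   0   0   0   0   0  -1   8  10   9   6   9   9   8  11   9
    7  10  10  10]
 [ -1   1   0   0  -1  -3   0   0   1   0   7  11   9  10  11   8  10   9
    8   8  10   7]
 [  0  -3  -1  -3   0   2   1  -1   0   0  12  10  11  10   8   9  10   6
   10  11   9   6]
 [ -2   0  -1   0  -2   0   0   0   0   0   9  11   9  10  12   7   9   8
   12   9   7  11]
 [  0  -1  -2  -2   1   0  -1  -1   0   0  11   9  12   9   9   9   7   8
    9   7  12  12]]
block [ 0.469 -0.1    0.032]
hnew [ 0.643 -0.054  0.036]
hraw [0.664 0.141 0.019]
tin [0.415 0.058 0.023]
```

View pics/c.png

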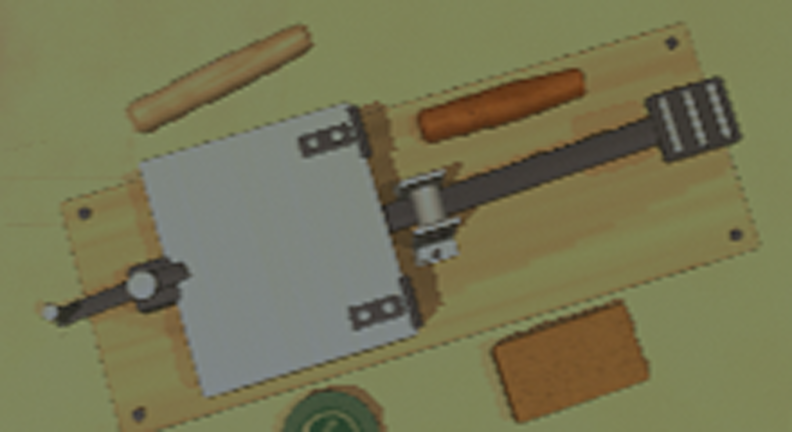

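The picture confirms the geometry: box axis at about 17°, peg at about θ=0.06. Heights match: peg top 0.133, pad 0.119, flap 0.093. Plan: closed fingers on the far side of the peg, then swing it counter-clockwise.

Request:
{"op": "servo_tool", "data": {
  "steps": [
    {"tx":1.0,"ty":2.0,"claw":0},
    {"tx":2.0,"ty":3.9,"claw":0},
    {"tx":2.0,"ty":3.9},
    {"tx":2.0,"ty":3.9},
    {"tx":2.0,"ty":3.9},
    {"tx":2.0,"ty":3.9},
    {"tx":2.0,"ty":3.9},
    {"tx":2.0,"ty":3.9},
    {"tx":2.0,"ty":3.9},
    {"tx":2.0,"ty":3.9},
    {"tx":2.0,"ty":3.9},
    {"tx":2.0,"ty":3.9},
    {"tx":2.0,"ty":3.9},
    {"tx":2.0,"ty":3.9},
    {"tx":2.0,"ty":3.9},
    {"tx":2.0,"ty":3.9},
    {"tx":2.0,"ty":3.9},
    {"tx":2.0,"ty":3.9},
    {"tx":2.0,"ty":3.9},
    {"tx":2.0,"ty":3.9}
  ]
}}

```text
invalid input at $.steps[0]: expected keys tx, ty, tz, yaw, claw
```

Request:
{"op": "servo_tool", "data": {
  "steps": [
    {"tx":1.0,"ty":2.0,"tz":0,"yaw":0,"claw":0},
    {"tx":2.0,"ty":3.9,"tz":0,"yaw":0,"claw":0},
    {"tx":2.0,"ty":3.9,"tz":0,"yaw":0,"claw":0},
    {"tx":2.0,"ty":3.9,"tz":0,"yaw":0,"claw":0},
    {"tx":2.0,"ty":3.9,"tz":0,"yaw":0,"claw":0},
    {"tx":2.0,"ty":3.9,"tz":0,"yaw":0,"claw":0},
    {"tx":2.0,"ty":3.9,"tz":0,"yaw":0,"claw":0},
    {"tx":2.0,"ty":3.9,"tz":0,"yaw":0,"claw":0},
    {"tx":2.0,"ty":3.9,"tz":0,"yaw":0,"claw":0},
    {"tx":2.0,"ty":3.9,"tz":0,"yaw":0,"claw":0},
    {"tx":2.0,"ty":3.9,"tz":0,"yaw":0,"claw":0},
    {"tx":2.0,"ty":3.9,"tz":0,"yaw":0,"claw":0},
    {"tx":2.0,"ty":3.9,"tz":0,"yaw":0,"claw":0},
    {"tx":2.0,"ty":3.9,"tz":0,"yaw":0,"claw":0},
    {"tx":2.0,"ty":3.9,"tz":0,"yaw":0,"claw":0},
    {"tx":2.0,"ty":3.9,"tz":0,"yaw":0,"claw":0},
    {"tx":2.0,"ty":3.9,"tz":0,"yaw":0,"claw":0},
    {"tx":2.0,"ty":3.9,"tz":0,"yaw":0,"claw":0},
    {"tx":2.0,"ty":3.9,"tz":0,"yaw":0,"claw":0},
    {"tx":2.0,"ty":3.9,"tz":0,"yaw":0,"claw":0}
  ]
}}

```text
time_s: 2.1
position: [0.5205, 0.2285, 0.25]
tool_rot: [[0.972, 0.237, -0.001], [0.237, -0.972, -0.0], [-0.001, 0.0, -1.0]]
ft_force: [0.3, -0.4, 0.0]
grip_width: 0.0
gripper_force: 0.0
```

```bash
python3 - <<'E'
from h import *
print(env.tcp_to_tips,env.observe()["q"].round(1))
im,d=grab("wrist","w1")
P=np.load("w1.npz")["P"]
m=(P[...,2]>.126)&(P[...,2]<.14)&(abs(P[...,0]-.49)<.04)&(abs(P[...,1]-.22)<.04)
vv,uu=np.nonzero(m); print("peg top",m.sum(),P[m].mean(0) if m.any() else 0,uu.mean() if m.any() else 0,vv.mean() if m.any() else 0)
m=(P[...,2]>.096)&(P[...,2]<.104)&(abs(P[...,0]-.5)<.06)&(abs(P[...,1]-.19)<.06)
print("bar",m.sum(),P[m].mean(0) if m.any() else 0)
im,d=grab("side","s1")
E
```

```text
0.019 [11.8 23.7 71.3 -0.  85.  88.1]
peg top 84 [0.49404779 0.22741257 0.13052207] 251.58333333333334 224.79761904761904
bar 774 [0.50917164 0.18948168 0.09899512]
```

View pics/w1.png

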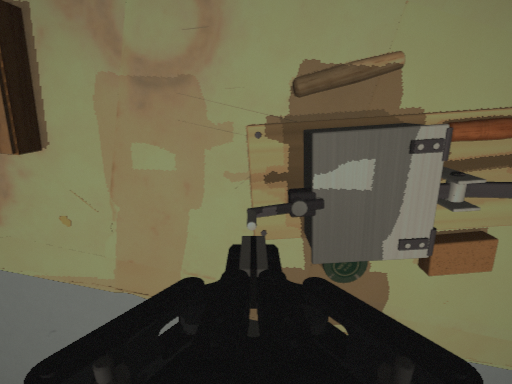

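The wrist view puts the peg at (251,225), just ahead of the closed fingertips at (253,240). That gives a peg at about (0.4925, 0.225), which agrees to within 5 mm. I'll descend on the far side of it.

Request:
{"op": "servo_tool", "data": {
  "steps": [
    {"tx":0.5,"ty":0.45,"tz":0,"yaw":1.5,"claw":0},
    {"tx":0.5,"ty":0.45,"tz":0,"yaw":1.5,"claw":0},
    {"tx":0,"ty":0,"tz":-3,"yaw":0,"claw":0},
    {"tx":0,"ty":0,"tz":-3,"yaw":0,"claw":0},
    {"tx":0,"ty":0,"tz":-2,"yaw":0,"claw":0},
    {"tx":0,"ty":0,"tz":-2,"yaw":0,"claw":0},
    {"tx":0,"ty":0,"tz":-2,"yaw":0,"claw":0},
    {"tx":0,"ty":0,"tz":0,"yaw":0,"claw":0}
  ]
}}

```text
time_s: 3.0
position: [0.5292, 0.2346, 0.1283]
tool_rot: [[0.958, 0.287, -0.005], [0.287, -0.958, -0.001], [-0.005, -0.0, -1.0]]
ft_force: [-0.5, -1.0, 0.4]
grip_width: -0.0001
gripper_force: 0.0
```

```bash
python3 - <<'E'
from h import *
s=env.observe();p=s["position"];print(s["time_s"],p,s["ft_force"])
a=np.radians(17.1);ex=np.array([-np.sin(a),np.cos(a)]);ey=np.array([-np.cos(a),-np.sin(a)])
piv=np.array([.510,.174]);cur=p[:2].copy()
for t in np.linspace(-.3,1.45,15):
    c=piv+(.052*np.cos(t)+.016*np.sin(t))*ex+(.052*np.sin(t)-.016*np.cos(t))*ey
    print(round(t,3),c.round(4),((c-cur)*100).round(2)); cur=c
grab("top","t2")
E
```

```text
3.0 [0.52919742 0.23455122 0.12831188] [-0.48697416 -0.97256067  0.4197311 ]
-0.3 [0.5261 0.226 ] [-0.31 -0.86]
-0.175 [0.5195 0.2276] [-0.66  0.16]
-0.05 [0.5127 0.2283] [-0.68  0.08]
0.075 [0.5059 0.2283] [-0.68 -0.01]
0.2 [0.4992 0.2273] [-0.67 -0.09]
0.325 [0.4926 0.2256] [-0.66 -0.18]
0.45 [0.4863 0.223 ] [-0.63 -0.26]
0.575 [0.4804 0.2197] [-0.59 -0.33]
0.7 [0.475  0.2156] [-0.55 -0.4 ]
0.825 [0.47   0.2109] [-0.49 -0.47]
0.95 [0.4657 0.2056] [-0.43 -0.53]
1.075 [0.4621 0.1999] [-0.36 -0.58]
1.2 [0.4593 0.1937] [-0.29 -0.62]
1.325 [0.4572 0.1872] [-0.21 -0.65]
1.45 [0.456  0.1806] [-0.12 -0.67]
```

Request:
{"op": "servo_tool", "data": {
  "steps": [
    {"tx":-0.3,"ty":-0.85,"tz":0,"yaw":0,"claw":0},
    {"tx":-0.66,"ty":0.16,"tz":0,"yaw":0,"claw":0},
    {"tx":-0.68,"ty":0.08,"tz":0,"yaw":0,"claw":0},
    {"tx":-0.68,"ty":0,"tz":0,"yaw":4,"claw":0},
    {"tx":-0.67,"ty":-0.09,"tz":0,"yaw":7,"claw":0},
    {"tx":-0.66,"ty":-0.18,"tz":0,"yaw":7,"claw":0},
    {"tx":-0.63,"ty":-0.26,"tz":0,"yaw":7,"claw":0},
    {"tx":-0.59,"ty":-0.33,"tz":0,"yaw":7,"claw":0}
  ]
}}

```text
time_s: 3.85
position: [0.4809, 0.2212, 0.131]
tool_rot: [[0.656, 0.755, 0.001], [0.755, -0.656, 0.001], [0.001, 0.001, -1.0]]
ft_force: [0.7, -0.8, 0.2]
grip_width: 0.0001
gripper_force: 0.5
```

Request:
{"op": "servo_tool", "data": {
  "steps": [
    {"tx":-0.55,"ty":-0.4,"tz":0,"yaw":7,"claw":0},
    {"tx":-0.49,"ty":-0.47,"tz":0,"yaw":7,"claw":0},
    {"tx":-0.43,"ty":-0.53,"tz":0,"yaw":7,"claw":0},
    {"tx":-0.36,"ty":-0.58,"tz":0,"yaw":7,"claw":0},
    {"tx":-0.29,"ty":-0.62,"tz":0,"yaw":7,"claw":0},
    {"tx":-0.21,"ty":-0.65,"tz":0,"yaw":7,"claw":0},
    {"tx":-0.12,"ty":-0.67,"tz":0,"yaw":7,"claw":0},
    {"tx":0,"ty":0,"tz":0,"yaw":0,"claw":0}
  ]
}}

```text
time_s: 4.65
position: [0.4565, 0.1815, 0.1309]
tool_rot: [[-0.134, 0.991, 0.001], [0.991, 0.134, 0.0], [0.0, 0.001, -1.0]]
ft_force: [-0.5, 0.6, 0.1]
grip_width: -0.0002
gripper_force: 0.0
```

```bash
python3 - <<'E'
from h import *
im,d=grab("wrist","w3"); a=im
b,d=grab("top","t3")
cv2.imwrite("pics/m3.png",np.vstack([cv2.resize(a[:,:,::-1],(400,300)),cv2.resize(b[160:280,120:280,::-1],(400,300),interpolation=cv2.INTER_CUBIC)]))
E
```

```text
(no output)
```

View pics/m3.png

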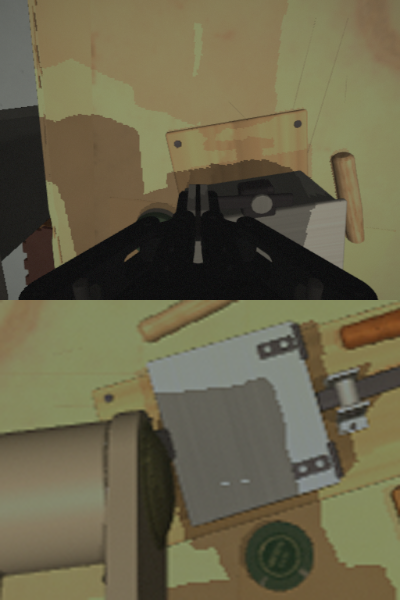

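The wrist view shows the catch bar lying along the flap's free edge, with its pivot at (262,205). I'll back off, lift and check the angle.

Request:
{"op": "servo_tool", "data": {
  "steps": [
    {"tx":0,"ty":0.7,"tz":0,"yaw":0,"claw":0},
    {"tx":0,"ty":0.7,"tz":0,"yaw":0,"claw":0},
    {"tx":0,"ty":0,"tz":3,"yaw":0,"claw":0},
    {"tx":0,"ty":0,"tz":4,"yaw":0,"claw":0},
    {"tx":0,"ty":0,"tz":4,"yaw":0,"claw":0},
    {"tx":1,"ty":-3,"tz":1,"yaw":-7,"claw":0},
    {"tx":2,"ty":-4,"tz":0,"yaw":-8,"claw":0},
    {"tx":2,"ty":-4,"tz":0,"yaw":-8,"claw":0},
    {"tx":2,"ty":-4,"tz":0,"yaw":-8,"claw":0},
    {"tx":2,"ty":-4,"tz":0,"yaw":-8,"claw":0},
    {"tx":2,"ty":-4,"tz":0,"yaw":-8,"claw":0},
    {"tx":2,"ty":-4,"tz":0,"yaw":-8,"claw":0},
    {"tx":2,"ty":-4,"tz":0,"yaw":-8,"claw":0},
    {"tx":1.5,"ty":-4,"tz":0,"yaw":-8,"claw":0},
    {"tx":1,"ty":-3,"tz":0,"yaw":-8,"claw":0},
    {"tx":0,"ty":-1,"tz":0,"yaw":0,"claw":0},
    {"tx":0,"ty":0,"tz":0,"yaw":0,"claw":0}
  ]
}}

```text
time_s: 6.45
position: [0.632, -0.1946, 0.2496]
tool_rot: [[0.947, 0.321, -0.001], [0.321, -0.947, 0.001], [-0.001, -0.001, -1.0]]
ft_force: [0.3, 0.5, -0.0]
grip_width: -0.0002
gripper_force: 0.0
```

```bash
python3 - <<'E'
from h import *
s=env.observe();print(s["position"],s["time_s"],s["q"].round(1))
a,d=grab("wrist","w4"); b,d=grab("top","t4")
P=np.load("t4.npz")["P"]
m=(P[...,2]>.122)&(P[...,2]<.138)&(abs(P[...,0]-.46)<.03)&(abs(P[...,1]-.16)<.05)
print("peg",m.sum(),P[m].mean(0) if m.any() else 0)
P=np.load("w4.npz")["P"]
m=(P[...,2]>.11)&(P[...,2]<.127)&(abs(P[...,0]-.615)<.045)&(abs(P[...,1]+.165)<.045)
if m.any(): print("pad",m.sum(),P[m].mean(0),cv2.minAreaRect((P[m][:,:2]*1000).astype(np.float32)))
cv2.imwrite("pics/m4.png",np.vstack([cv2.resize(a[:,:,::-1],(400,300)),cv2.resize(b[140:260,140:300,::-1],(400,300),interpolation=cv2.INTER_CUBIC)]))
E
```

```text
[ 0.63197576 -0.19464966  0.24961468] 6.45 [-27.4  33.5  54.3   0.   92.2  43.9]
peg 18 [0.45963339 0.16348823 0.13244995]
pad 2457 [ 0.61798782 -0.16117104  0.11781182] ((614.67041015625, -154.59564208984375), (43.40033721923828, 74.89310455322266), 18.642892837524414)
```

View pics/m4.png

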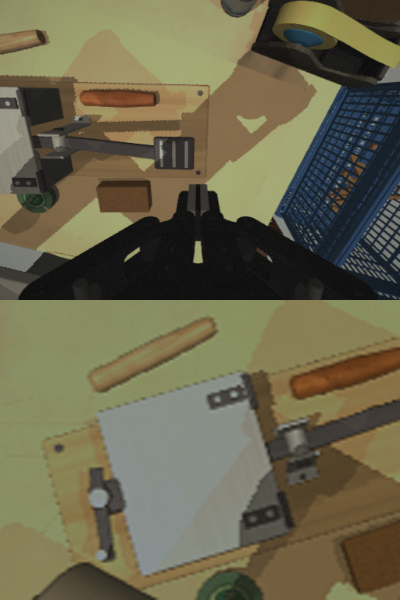

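The catch now lies along the flap edge at about 1.46 rad, so it is clear, and the bystanders have not moved. The wrist view shows the pad at about (0.6165, -0.167), top at 0.119. Next I press about 6 mm outward of its centre.

Request:
{"op": "servo_tool", "data": {
  "steps": [
    {"tx":-0.7,"ty":1.1,"tz":-2,"yaw":-1,"claw":0},
    {"tx":-0.7,"ty":1.1,"tz":-3,"yaw":0,"claw":0},
    {"tx":0,"ty":0,"tz":-3,"yaw":0,"claw":0},
    {"tx":0,"ty":0,"tz":-1.5,"yaw":0,"claw":0},
    {"tx":0,"ty":0,"tz":-1.0,"yaw":0,"claw":0},
    {"tx":0,"ty":0,"tz":-0.5,"yaw":0,"claw":0},
    {"tx":0,"ty":0,"tz":-0.5,"yaw":0,"claw":0},
    {"tx":0,"ty":0,"tz":-0.5,"yaw":0,"claw":0},
    {"tx":0,"ty":0,"tz":0,"yaw":0,"claw":0}
  ]
}}

```text
time_s: 7.45
position: [0.6186, -0.1729, 0.1317]
tool_rot: [[0.953, 0.304, 0.003], [0.304, -0.953, -0.002], [0.002, 0.003, -1.0]]
ft_force: [-1.0, -0.6, 4.9]
grip_width: 0.0001
gripper_force: 2.7
```

Request:
{"op": "servo_tool", "data": {
  "steps": [
    {"tx":0,"ty":0,"tz":-0.5,"yaw":0,"claw":0},
    {"tx":0,"ty":0,"tz":-0.5,"yaw":0,"claw":0},
    {"tx":0,"ty":0,"tz":-0.5,"yaw":0,"claw":0},
    {"tx":0,"ty":0,"tz":-0.5,"yaw":0,"claw":0},
    {"tx":0,"ty":0,"tz":-0.5,"yaw":0,"claw":0},
    {"tx":0,"ty":0,"tz":-0.5,"yaw":0,"claw":0},
    {"tx":0,"ty":0,"tz":-0.5,"yaw":0,"claw":0},
    {"tx":0,"ty":0,"tz":-0.5,"yaw":0,"claw":0},
    {"tx":0,"ty":0,"tz":-0.5,"yaw":0,"claw":0},
    {"tx":0,"ty":0,"tz":-0.5,"yaw":0,"claw":0},
    {"tx":0,"ty":0,"tz":0,"yaw":0,"claw":0},
    {"tx":0,"ty":0,"tz":0,"yaw":0,"claw":0}
  ]
}}

```text
time_s: 8.65
position: [0.6192, -0.1739, 0.0822]
tool_rot: [[0.953, 0.304, 0.005], [0.304, -0.953, -0.004], [0.003, 0.005, -1.0]]
ft_force: [1.2, -6.5, 3.7]
grip_width: 0.0001
gripper_force: 2.7
```

Request:
{"op": "servo_tool", "data": {
  "steps": [
    {"tx":0,"ty":-0.1,"tz":-0.3,"yaw":0,"claw":0},
    {"tx":0,"ty":-0.1,"tz":-0.3,"yaw":0,"claw":0},
    {"tx":0,"ty":0,"tz":-0.2,"yaw":0,"claw":0},
    {"tx":0,"ty":0,"tz":0,"yaw":0,"claw":0}
  ]
}}

```text
time_s: 9.05
position: [0.6184, -0.1743, 0.0725]
tool_rot: [[0.953, 0.304, 0.001], [0.304, -0.953, -0.0], [0.001, 0.001, -1.0]]
ft_force: [2.3, 0.9, 3.7]
grip_width: 0.0003
gripper_force: 1.8
```

```bash
python3 - <<'E'
from h import *
a,d=grab("side","s5"); b,d=grab("top","t5")
P=np.load("t5.npz")["P"]; 
a_=np.radians(17.1);ex=np.array([-np.sin(a_),np.cos(a_)]);o=np.array([.5635,-.003])
R=P[...,:2]-o; X=R@ex; Y=R@np.array([-np.cos(a_),-np.sin(a_)])
m=(P[...,2]>.1)&(P[...,2]<.22)&(X>.02)&(X<.16)&(abs(Y)<.08)&(abs(Y)>.02)
c=np.polyfit(X[m],P[...,2][m],1);print("flap",m.sum(),np.arctan(c[0]))
cv2.imwrite("pics/m5.png",np.vstack([cv2.resize(a[100:280,150:390,::-1],(400,300)),cv2.resize(b[140:260,140:360,::-1],(550,300))[:,:400]]))
print(env.observe()["ft_force"])
E
```

```text
flap 1612 0.7480366029814606
[2.79641236 0.82856667 3.36294554]
```

View pics/m5.png

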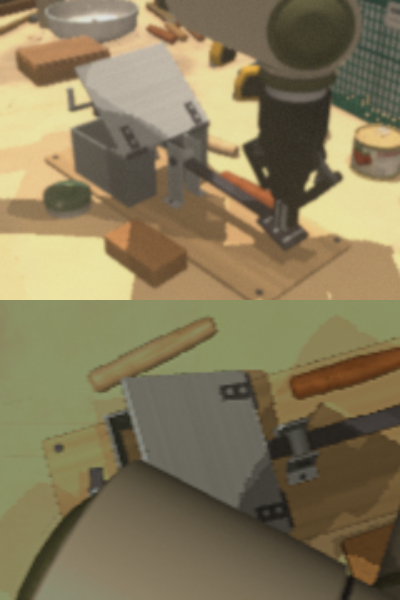

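The side view shows the flap up at about 0.75 rad, with the fingers on the foot plate. I'll press on gently to the stop.

Request:
{"op": "servo_tool", "data": {
  "steps": [
    {"tx":0,"ty":0,"tz":-0.2,"yaw":0,"claw":0},
    {"tx":0,"ty":0,"tz":-0.2,"yaw":0,"claw":0},
    {"tx":0,"ty":0,"tz":-0.2,"yaw":0,"claw":0},
    {"tx":0,"ty":0,"tz":0,"yaw":0,"claw":0}
  ]
}}

```text
time_s: 9.55
position: [0.6177, -0.1742, 0.066]
tool_rot: [[0.953, 0.304, -0.001], [0.304, -0.953, 0.0], [-0.001, -0.001, -1.0]]
ft_force: [1.1, 1.1, 3.4]
grip_width: -0.0003
gripper_force: 1.5
```

Request:
{"op": "servo_tool", "data": {
  "steps": [
    {"tx":0,"ty":0,"tz":-0.1,"yaw":0,"claw":0},
    {"tx":0,"ty":0,"tz":-0.1,"yaw":0,"claw":0},
    {"tx":0,"ty":0,"tz":0,"yaw":0,"claw":0}
  ]
}}

```text
time_s: 9.85
position: [0.6178, -0.1741, 0.0654]
tool_rot: [[0.953, 0.304, 0.0], [0.304, -0.953, -0.0], [0.0, 0.0, -1.0]]
ft_force: [-2.1, 3.0, 13.2]
grip_width: 0.0001
gripper_force: 5.4
```

Request:
{"op": "servo_tool", "data": {
  "steps": [
    {"tx":0,"ty":0,"tz":0,"yaw":0,"claw":0},
    {"tx":0,"ty":0,"tz":0,"yaw":0,"claw":0},
    {"tx":0,"ty":0,"tz":0,"yaw":0,"claw":0},
    {"tx":0,"ty":0,"tz":0,"yaw":0,"claw":0},
    {"tx":0,"ty":0,"tz":0,"yaw":0,"claw":0}
  ]
}}

```text
time_s: 10.35
position: [0.6178, -0.1741, 0.0654]
tool_rot: [[0.953, 0.304, 0.0], [0.304, -0.953, -0.0], [0.0, 0.0, -1.0]]
ft_force: [-1.4, 2.6, 13.6]
grip_width: -0.0002
gripper_force: 5.5
```

```bash
python3 - <<'E'
from h import *
grab("top","t6"); P=np.load("t6.npz")["P"]
a_=np.radians(17.1);ex=np.array([-np.sin(a_),np.cos(a_)]);R=P[...,:2]-np.array([.5635,-.003]); X=R@ex; Y=R@np.array([-np.cos(a_),-np.sin(a_)])
m=(P[...,2]>.1)&(P[...,2]<.22)&(X>.02)&(X<.16)&(abs(Y)<.08)&(abs(Y)>.02)
fl=np.arctan(np.polyfit(X[m],P[...,2][m],1)[0]); f=env.observe()["ft_force"]; print(fl,f)
if fl>.7 and f[2]>4: print(env.close_job())
E
```

```text
0.8251358031287093 [-1.74718357  2.5497284  13.25272706]
the job is handed in; nothing more can be done
None
```

I handed the job in with the catch swung clear at about 1.46 rad, the flap raised to about 0.83 rad, and the fingers still holding the lever at its stop with about 13 N; the verdict was not reported back.

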